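# Set the dish rack's sliding leg to its length mark and hold it clamped

## Task

Set up the extendable dish rack: first press its two round foot plugs down until they are fully home, then draw the spring-loaded leg out by its crossbar, with the cam lever still open, until its pointer pin lines up with the mark fin on the gauge rail. While keeping the leg on the mark, close the cam lever fully by squeezing it and the upright grip plate together between the fingers, and finish while still holding them squeezed there with the leg on the mark: do not let go, and leave the mark and everything else on the counter where they are.

Things in the scene. Friction and masses are not known exactly. Their poses are not given: they have to be found in the camera images.
- rack: extendable dish rack, fixed to the counter: grey drip tray 270 (x) by 225 (y) mm, 29 high, lying at y -235..-10, with an aluminium tube (the spine) along its middle at x = 0. Origin: on the counter (z = 0), on the spine's line, at the collar's mouth, where the leg comes out. Axes: y runs along the spine out of the mouth (the leg lengthens towards +y), x across, z up. Between the collar and the leg's crossbar only the leg stands on the counter, so fingers may straddle it there
- plug_front_top (a point): centre of the top face of the front suction-foot plug: a grey disc, radius 19, 8 thick, on a black socket on the spine at rack (0, -65) mm; top face 73 above the counter with joint 0, 63 when home (brim on the socket, top of socket at 55)
- plug_rear_top (a point): the same for the rear plug, at rack (0, -190) mm
- plug_front (a joint): how far the front plug is pressed down, m: starts 0 to 0.004, home at its stop 0.010; slides down at 4 N plus speed drag, stays where it is left
- plug_rear (a joint): the same for the rear plug
- leg_travel (a joint): how far the leg is drawn out, m: 0 (start) to 0.13. A spring draws it back in with 2 N at 0 and 4 N at 0.10, so it must be held all the time. The leg carries an upright aluminium crossbar 130 (x) by 10 (y) by 45 mm, z 30..75; its collar-side face is at rack y = 75 mm + joint. Between collar and crossbar, standing on the leg tube, are the grip plate and the cam lever. Open fingers on either side of these two can push the crossbar outwards with their sides
- pointer (a point): tip of the thin steel pin on the crossbar's end (+x end), pointing along rack +x to the gauge rail; rack (87, 80 + joint) mm, 34 above the counter
- mark (a point): length mark: the upright steel fin (3 thick) of a clip on the low gauge rail along rack x = 98 mm (rail top 16 high, fin top 43 high); this point is on the fin at 34 above the counter, at the pin's height. The leg is at its length when pointer and mark have the same rack y. The clip stays put; it stands 40 to 90 mm of leg travel from the start and differs each time
- grip (a point): point on the leg midway between the closed lever's and the grip plate's outer faces, 11 mm from the crossbar's inner face, 65 above the counter: middle of the final grasp, which closes along rack x; moves with the leg
- leg: the sliding leg. On it stands a fixed upright aluminium grip plate (leg_c0 in the rules), 8 (x) by 48 (y) by 46 mm, rack y 21..69 + leg joint, z 42..88, outer face at rack x = -18. Origin: at rack (0, leg_travel, 0), on the counter, axes as the rack's
- cam_lever: cam lever: a black paddle 8 thick, 46 long, 40 high (z 47..87), opposite the grip plate on the +x side, pinned at its collar end (rack x 10, y 24 + leg joint), free end by the crossbar. Open, its free end stands out to x = 34; closed it lies along y with its outer face at x = 18, so the whole closed grip is 36 wide. Squeezing plate and paddle together closes it. Origin: on the pivot line at counter height
- lever_angle (a joint): cam lever angle, rad: 0 open (starts 0 to 0.05), 0.36 fully closed; turns with about 2.5 N at its free end, has no spring, stays where left
- bowl: bystander: white ceramic bowl, rim radius 48, 45 high, standing in the tray half beside the spine, right of it (+x of the rack) (mm); origin at its underside, centre
- spoon: bystander: steel spoon 160 long lying on the counter, lengthways beside the leg, on the robot's side of the leg (mm); origin at its underside, at mid-length
- jar: bystander: glass jar with steel lid, radius 30, 75 high, on the counter beyond the leg's end (mm); origin at its underside, centre
- mug: bystander: white mug, radius 38, 85 high (mm); origin at its underside, centre
- soap: bystander: white bottle, radius 30, 190 high (mm); origin at its underside, centre
- pot: bystander: steel pot, radius 75, 90 high (mm); origin at its underside, centre
- spatula: bystander: spatula 240 long lying on the counter (mm); origin at its underside, at mid-length

How it is judged:
By the outcome, as a careful person would: the job done as asked, in the order asked, and still so for the second after the job is handed in, while the arm keeps its last pose, push and grip.
It also fails if it takes over 50 s, if anything falls off the work surface, if the arm or the gripper's body presses on something with over 40 N, if the wrist force passes 120 N, or if a joint passes its speed limit or range.

## Robot

A 6-joint arm with a two-finger parallel gripper is mounted at the origin on the work surface. World frame = base frame: x ahead of the robot, y to its left, z up, the work surface at z = 0. Lengths are in mm, angles in rad, forces in N, time in s.
With the tool pointing down it reaches from about 325 to 750 mm from the base axis. Payload 7.6 kg.
Tool frame: the origin (TCP) lies at the very end of the fingers, on their centre line; the grasp point (between the pads) lies 19 mm behind it; z points along the fingers, y is the line along which they close (so a half turn about z gives the same grasp; the last joint's range is limited). The gripper opens to 85 mm and grips with 20 to 120 N. Pads are 22 mm wide; open, the fingers measure 114 mm over their backs; the gripper's body (76 mm by 85 mm) begins 54 mm behind the grasp point. The pads swing forward as they close: fully open they stand 13 mm farther back than shut.
Start: joints at [-1.174, 0.052, 1.401, -0, 1.689, -0.07], TCP at [236.294, -468.844, 193.723] pointing down, gripper open.
Joint ranges: [-2.9, 2.9], [-0.91, 2.17], [0.12, 2.37], [-1.06, 4.2], [0.26, 2.73], [-2.93, 2.93]. Speed limits (rad/s): [2.57, 2.57, 3.01, 3.14, 3.14, 3.14].

## Interface

Orientations are given as [roll, pitch, yaw] about the fixed x, y, z axes, in that order (R = Rz(yaw) Ry(pitch) Rx(roll)).
In Python, from plant import manip gives the robot as it stands. The module is installed in compiled form; this text tells all that it offers.
- The arm moves only by the tool servo_tool, never from a script. Its argument "steps" is a list of rows, each a list of 5 numbers: the finger opening in mm, from 0 to 85.4, then the shift along the tool's x, y, z in mm, then the turn about the tool's z in rad. In form: [[fingers, tx, ty, tz, twist], ...]. A call has 1 to 8 rows; each row is the pose to reach, as a shift and turn from the pose commanded when the call began, along the tool's axes at that moment; what a row does not reach only later rows make up. A row lasts 1/8 s, in which the tool goes at most 62.5 mm and 10.7 degrees, less where a joint would pass 70% of its speed; a pose out of reach is approached as far as the arm can. A call with a gripper value outside its range is refused whole. The fingers move at their own pace and stop on an object; "squeeze" is the grip in N (left out, the last holds). Time passes only in rows, so rows that repeat a pose let the fingers close. It gives the time, the measured TCP pose, the force, the opening and the grip force at its end, in the units of the state.
- manip.sense(): the state, without advancing time (a new reading comes with each control period).
- manip.read_camera(name): name is "scene" or "top" or "wrist"; returns a dict with "image" (400x640x3 uint8, red, green, blue), "fx", "fy", "cx", "cy" (pixels), "R" (3x3) and "t" (3): a world point X has camera coordinates R X + t. Camera axes: x right, y down, z forward; pixel columns grow to the right and rows downward; lengths in mm; the calibration is good to about 2 mm. A picture is of the moment at which its call begins. There is no depth.
- manip.finish_job(): hands the job in; it is judged then, once.
The state is a dict: "t": time; "joint_pos": joint angles; "qvel": joint speeds; "joint_torque": joint torques, N m; "tcp_pos": TCP position; "tool_rot": TCP orientation; "force": force on the tool from outside, world axes, zero at the start; "wrist_torque": the same for the moment, N m; "finger_gap": finger opening in mm; "grasp_force": force on a finger pad.
Only numpy, scipy, OpenCV 4.12 (cv2) and the standard library are available. Lean on these libraries where they do the work, as an engineer would, in place of code of your own. Each camera call takes 0.05 s, during which the arm holds its last target. There are 200 camera calls.

## Working session

There is one attempt and no reset: what is moved stays moved. The work goes in short steps, Python scripts to look and compute and a tool call to move; the robot and the scene stay as the last step left them, time stands still between calls to the robot, and variables do not carry over. Pictures are saved under pics/ and viewed, at most 10 in all, crops included, and the job is handed in when it is done.

Besides the shell and the picture viewer there is one more tool, called as name([rows], argument=value, ...), one row to a line, values as JSON. servo_tool: Moves the arm, as the interface text tells. Its arguments: {"type":"object","properties":{"steps":{"type":"array"},"squeeze":{"type":"number"}},"required":["steps"]}

```bash
mkdir -p pics
cat > h.py <<'E'
import numpy as np, cv2
from plant import manip
def shot(n,f):
    c=manip.read_camera(n); cv2.imwrite(f'pics/{f}.png',c['image'][:,:,::-1]); np.savez(f'pics/{f}.npz',**c); return c
def load(f): return dict(np.load(f'pics/{f}.npz'))
def ray(c,u,v,z):
    R=np.array(c['R']);t=np.array(c['t']).ravel(); o=-R.T@t
    d=R.T@np.array([(u-c['cx'])/c['fx'],(v-c['cy'])/c['fy'],1]); return o+d*(z-o[2])/d[2]
def proj(c,X):
    p=np.array(c['R'])@np.array(X,float)+np.array(c['t']).ravel(); return c['fx']*p[0]/p[2]+c['cx'],c['fy']*p[1]/p[2]+c['cy']
E
python3 - <<'E'
from h import *
for n in('top','scene'):
    c=shot(n,n+'0'); print(n,-c['R'].T@np.array(c['t']).ravel(),c['fx'])
print(manip.sense())
E
```

```text
top [ 263.08689317   16.78755654 1550.03465709] 476.99668647837746
scene [1552.93610186  845.29037576 1252.99259691] 454.7066378417838
{'t': 0.1, 'joint_pos': array([-1.17429926e+00,  5.27743569e-02,  1.40162383e+00,  1.39653261e-05,
        1.68858778e+00, -7.02856240e-02]), 'qvel': array([ 3.16096021e-04, -3.00892921e-03, -2.89810642e-03,  4.58398708e-05,
        1.56326630e-03,  5.88229428e-04]), 'joint_torque': array([ 2.79203749e-03, -3.82581174e+01, -3.60986567e+01,  1.22370295e-05,
        4.78198621e-03, -6.18811669e-05]), 'tcp_pos': array([ 236.16651106, -468.52686085,  192.95605742]), 'tool_rot': array([-3.14020375e+00, -1.11685874e-04,  4.66784242e-01]), 'force': array([ 0.52606432, -0.29373604, -0.23104194]), 'wrist_torque': array([-0.02456688, -0.02148423,  0.00539848]), 'grasp_force': 0.0, 'finger_gap': 85.65854010437398}
```

View pics/top0.png

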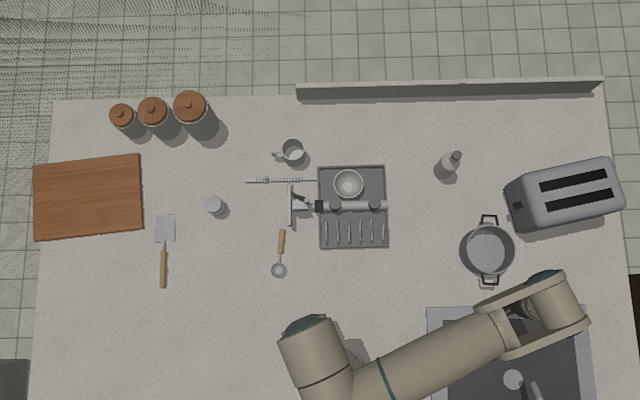

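View pics/scene0.png

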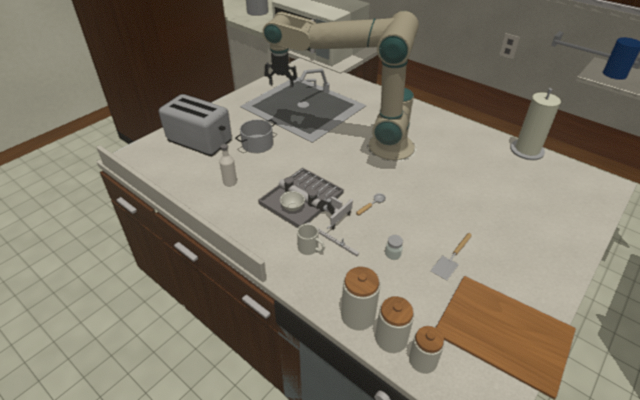

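The top view shows the rack with its tray at px (319–388, 166–248), plugs near (335, 205) and (374, 205), and crossbar near (291, 204). The gauge rail is near v=180, with a clip near (265, 180). Rack +y is image left, which is world +y. I'll zoom in.

Run:
```python
from h import *
c=load('top0'); im=c['image'][155:255,235:395,::-1]
cv2.imwrite('pics/z.png',cv2.resize(im,None,fx=5,fy=5,interpolation=cv2.INTER_CUBIC))
for u,v,z in((319,167,29),(385,165.5,29),(321,248,29),(388,247,29),(335,205.5,70),(374,205,70),(265,180,43)): print(u,v,ray(c,u,v,z).round(1))
```

```text
319 167 [677.5  27.8  29. ]
385 165.5 [ 677.4 -189.2   29. ]
321 248 [410.4  26.9  29. ]
388 247 [ 409.1 -186.5   29. ]
335 205.5 [539.7 -20.4  70. ]
374 205 [ 538.5 -143.2   70. ]
265 180 [634.3 204.3  43. ]
```

View pics/z.png

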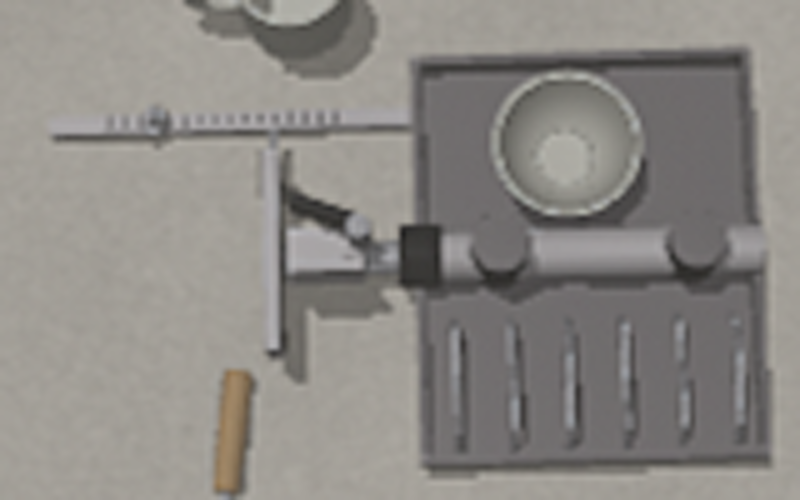

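The plugs are at crop (500, 247) and (699, 245), about 125 mm apart as expected. The fin is near crop (157, 122). Next I'll move above the rack with the tool turned so y lies along rack x.

servo_tool([
  [0, 445, -210, -107, -1.1],
  [0, 445, -210, -107, -1.1],
  [0, 445, -210, -107, -1.1],
  [0, 445, -210, -107, -1.1],
  [0, 445, -210, -107, -1.1],
  [0, 445, -210, -107, -1.1],
  [0, 445, -210, -107, -1.1],
  [0, 445, -210, -107, -1.1],
])

```text
t: 1.1
tcp_pos: [537.9, -82.0, 300.0]
tool_rot: [-3.141, 0.0, 1.567]
force: [1.0, -0.7, 0.5]
finger_gap: -0.4
grasp_force: 0.0
```

Run:
```python
from h import *
c=shot('wrist','w1'); s=manip.sense(); print(s['t'],s['tcp_pos'],s['tool_rot'],-c['R'].T@np.array(c['t']).ravel(),c['R'],c['fx'])
t=load('top0')
for u,v in((414,60),(748,50),(425,465),(768,462)): print(ray(t,235+(u-2)/5,155+(v-2)/5,29).round(1))
for u,v,z in((500,247,71),(699,245,71),(157,118,43),(273,140,34)):print(ray(t,235+(u-2)/5,155+(v-2)/5,z).round(1))
```

```text
1.15 [540.92098062 -76.35314523 300.62799346] [ 3.13974179e+00 -2.70862656e-03  1.57291634e+00] [538.5468398  -15.75157793 480.35432706] [[ 9.99992399e-01 -3.80329395e-03 -8.58368046e-04]
 [-3.45175279e-03 -9.65949935e-01  2.58706029e-01]
 [-1.81307563e-03 -2.58701100e-01 -9.65955720e-01]] 285.1945901259374
[679.   33.1  29. ]
[ 680.5 -186.7   29. ]
[411.8  31.3  29. ]
[ 409.1 -187.1   29. ]
[544.3 -19.2  71. ]
[ 542.8 -144.5   71. ]
[640.2 201.   43. ]
[625.9 126.2  34. ]
```

View pics/w1.png

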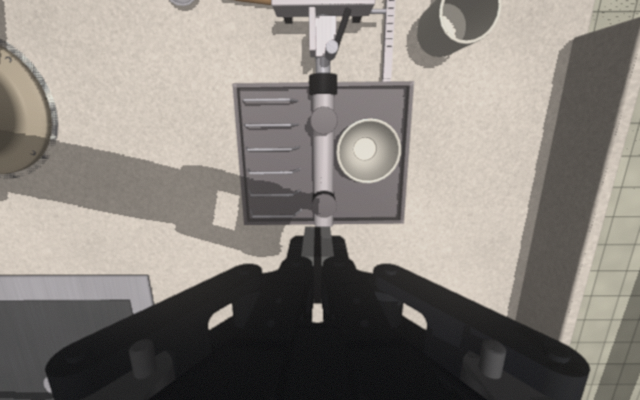

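The wrist view shows the front plug at (323, 121), the rear plug at (324, 204), the collar at (322, 84) and the tray corners. The rail begins at (388, 80).

Run:
```python
from h import *
c=load('w1')
for u,v,z in((323,121,71),(324,204,71),(234,84,29),(413,82,29),(245,224,29),(404,221,29)):print(ray(c,u,v,z).round(1))
```

```text
[546.4 -20.6  71. ]
[ 548.1 -141.3   71. ]
[414.9  32.7  29. ]
[680.5  34.4  29. ]
[ 415.9 -189.    29. ]
[ 683.6 -184.5   29. ]
```

servo_tool([
  [0, -63, 6, 60, 0],
  [0, -63, 6, 120, 0],
  [0, -63, 6, 180, 0],
  [0, -63, 6, 215, 0],
  [0, -63, 6, 221, 0],
  [0, -63, 6, 226, 0],
  [0, -63, 6, 230, 0],
  [0, -63, 6, 234, 0],
])

```text
t: 2.15
tcp_pos: [543.7, -147.1, 67.5]
tool_rot: [3.139, 0.001, 1.567]
force: [-0.0, -0.4, -0.3]
finger_gap: -0.1
grasp_force: 0.0
```

servo_tool([
  [0, 0, 0, 2, 0],
  [0, 0, 0, 3, 0],
  [0, 0, 0, 4, 0],
  [0, 0, 0, 4, 0],
])

```text
t: 2.65
tcp_pos: [542.8, -146.8, 61.9]
tool_rot: [3.142, 0.0, 1.567]
force: [0.8, -0.1, 0.6]
finger_gap: -0.3
grasp_force: 0.0
```

servo_tool([
  [0, 0, 0, 1, 0],
  [0, 0, 0, 2, 0],
  [0, 0, 0, 2, 0],
])

```text
t: 3.02
tcp_pos: [542.7, -146.8, 59.8]
tool_rot: [-3.141, 0.0, 1.567]
force: [0.1, -0.0, -0.6]
finger_gap: -0.0
grasp_force: 0.0
```

Run:
```python
from h import *
c=shot('wrist','w2'); d=shot('scene','s2'); s=manip.sense(); print(s['tcp_pos'],s['force'],s['wrist_torque'])
u,v=proj(d,(545,-80,60)); print(u,v); u,v=int(u),int(v)
z=cv2.resize(d['image'][v-45:v+45,u-60:u+60,::-1],(640,480),interpolation=cv2.INTER_CUBIC)
w=c['image'][60:360,220:420,::-1]; w=cv2.resize(w,None,fx=1.6,fy=1.6)[:480,:160+0] if 0 else c['image'][:,:,::-1][100:340,240:400]; 
cv2.imwrite('pics/m2.png',np.vstack([np.hstack([cv2.resize(w,(160*2,480)),z])[:, :800]]))
```

```text
[ 542.78012574 -146.82891236   59.91689708] [ 0.46906274  0.03912576 -0.57958739] [-0.03421053 -0.0169358   0.01378357]
300.61332112329296 187.30780680902765
```

View pics/m2.png

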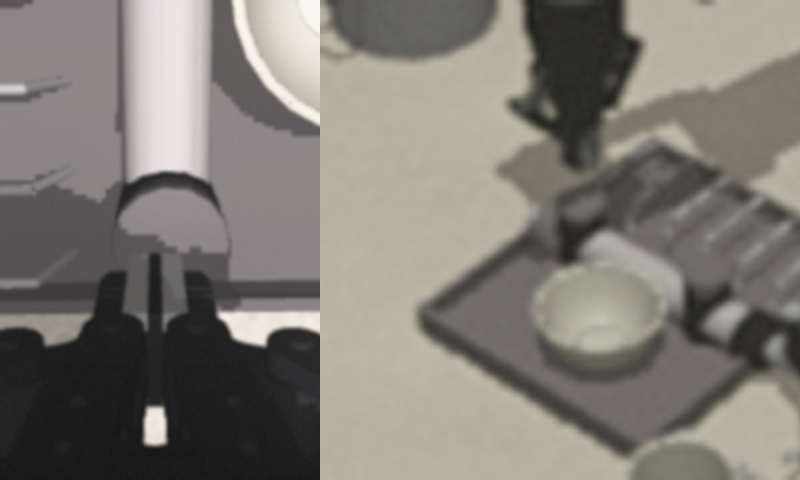

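The fingertips are at or behind the near edge of the rear plug and not touching it. I'll check the projections.

Run:
```python
from h import *
c=load('w2'); d=load('s2')
P=(542.8,-146.8,60); print('w tcp',proj(c,P),'tip px in image approx',240+155/2,100+255/2)
print('scene tcp crop',[(a-b)*5.333 for a,b in zip(proj(d,P),(300-60,187-45))], 'plus 320 col; tip seen (260,165)')
for q in((545,-144,71),(545,-144,63),(545,-19.5,71)): print([(a-b)*5.333 for a,b in zip(proj(d,q),(240,142))],[(a-b)*2 for a,b in zip(proj(c,q),(240,100))])
print(c['cx'],c['cy'],-c['R'].T@np.array(c['t']).ravel())
for v in (175,180,255): print(v,ray(c,240+172/2,100+v/2,71),ray(c,240+172/2,100+v/2,63))
```

```text
w tcp (np.float64(316.8232480827925), np.float64(219.67497630548306)) tip px in image approx 317.5 227.5
scene tcp crop [np.float64(259.4913153785246), np.float64(202.8791019474821)] plus 320 col; tip seen (260,165)
[np.float64(259.7014300193056), np.float64(194.75646648638244)] [np.float64(160.5358735605721), np.float64(243.03848770023342)]
[np.float64(260.09132240488503), np.float64(202.82646876106057)] [np.float64(160.2898701110231), np.float64(234.45917406198703)]
[np.float64(384.748546784462), np.float64(265.412371032419)] [np.float64(160.0641397485839), np.float64(-209.68692417060345)]
317.09120045849 193.78495115263667 [543.35246555 -80.61964424 240.13698424]
175 [ 548.52001253 -121.94423567   71.        ] [ 548.76443202 -123.89884502   63.        ]
180 [ 548.52664943 -123.51821671   71.        ] [ 548.77138285 -125.5472737    63.        ]
255 [ 548.63006277 -148.04330328   71.        ] [ 548.87968753 -151.23237086   63.        ]
```

Both views put the tips higher than the nominal TCP, so they haven't reached the plug yet. I'll recentre a little and keep going down while watching the force.

servo_tool([
  [0, 4, 4, 0, 0],
  [0, 4, 4, 2, 0],
  [0, 4, 4, 4, 0],
  [0, 4, 4, 6, 0],
])

```text
t: 3.62
tcp_pos: [546.7, -142.9, 53.7]
tool_rot: [-3.141, 0.0, 1.567]
force: [0.1, 0.3, -0.8]
finger_gap: -0.0
grasp_force: 0.0
```

servo_tool([
  [0, 0, 0, 2, 0],
  [0, 0, 0, 4, 0],
  [0, 0, 0, 5, 0],
])

```text
t: 4.0
tcp_pos: [546.7, -142.8, 48.8]
tool_rot: [-3.141, 0.0, 1.567]
force: [0.1, 0.4, -0.0]
finger_gap: 0.3
grasp_force: 0.0
```

Run:
```python
from h import *
c=shot('wrist','w3'); d=shot('scene','s3')
z=cv2.resize(d['image'][120:200,260:340,::-1],(480,480),interpolation=cv2.INTER_CUBIC)
w=c['image'][150:270,280:360,::-1]
cv2.imwrite('pics/m3.png',np.hstack([cv2.resize(w,(320,480),interpolation=cv2.INTER_CUBIC),z]))
P=manip.sense()['tcp_pos'];print(P,(np.array(proj(c,P))-(280,150))*4,(np.array(proj(d,P))-(260,120))*6)
```

```text
[ 546.72739382 -142.84086335   48.81605447] [146.77389519 278.40119884] [172.92186278 378.14539047]
```

View pics/m3.png

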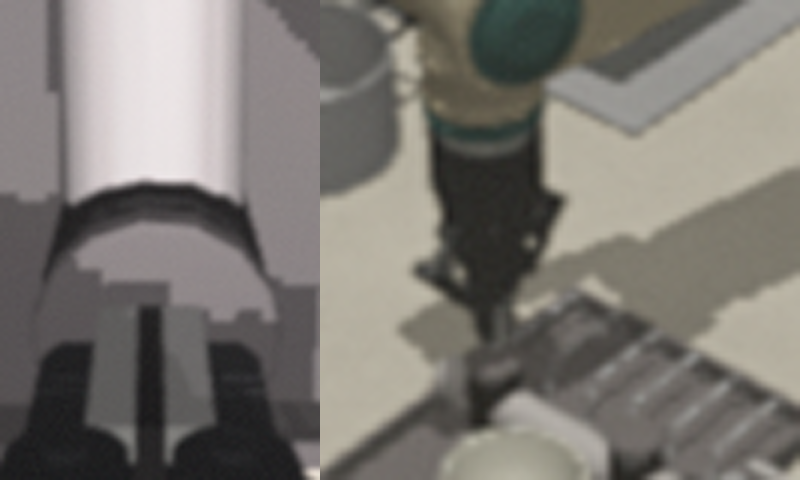

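The finger's shadow meets the tip at crop (150, 300) on the plug face, so contact is near. The tip really is behind the nominal TCP. I'll keep going down.

servo_tool([
  [0, 0, 0, 2, 0],
  [0, 0, 0, 4, 0],
  [0, 0, 0, 4, 0],
])

```text
t: 4.47
tcp_pos: [546.7, -142.8, 44.7]
tool_rot: [-3.141, -0.0, 1.567]
force: [-0.5, -0.2, 0.7]
finger_gap: 0.2
grasp_force: 0.0
```

servo_tool([
  [0, 0, 0, 2, 0],
  [0, 0, 0, 4, 0],
  [0, 0, 0, 4, 0],
])

```text
t: 4.85
tcp_pos: [546.7, -142.8, 40.7]
tool_rot: [-3.141, -0.0, 1.567]
force: [0.6, 0.1, 0.0]
finger_gap: -0.0
grasp_force: 0.0
```

servo_tool([
  [0, 0, 0, 2, 0],
  [0, 0, 0, 4, 0],
])

```text
t: 5.1
tcp_pos: [546.8, -142.9, 36.9]
tool_rot: [3.141, 0.0, 1.567]
force: [-0.4, -0.2, 0.5]
finger_gap: -0.4
grasp_force: 0.0
```

Run:
```python
from h import *
c=shot('wrist','w4'); d=shot('scene','s4')
z=cv2.resize(d['image'][135:185,270:320,::-1],(480,480),interpolation=cv2.INTER_CUBIC)
w=c['image'][150:270,280:360,::-1]
cv2.imwrite('pics/m4.png',np.hstack([cv2.resize(w,(320,480),interpolation=cv2.INTER_CUBIC),z]))
s=manip.sense();P=s['tcp_pos'];print(P,s['force'],(np.array(proj(c,P))-(280,150))*4,(np.array(proj(d,P))-(270,135))*9.6)
```

```text
[ 546.61896829 -142.78109407   36.58906939] [-0.29910604  0.56443027 -0.40052226] [145.61353433 277.44679815] [182.00971796 482.78934715]
```

View pics/m4.png

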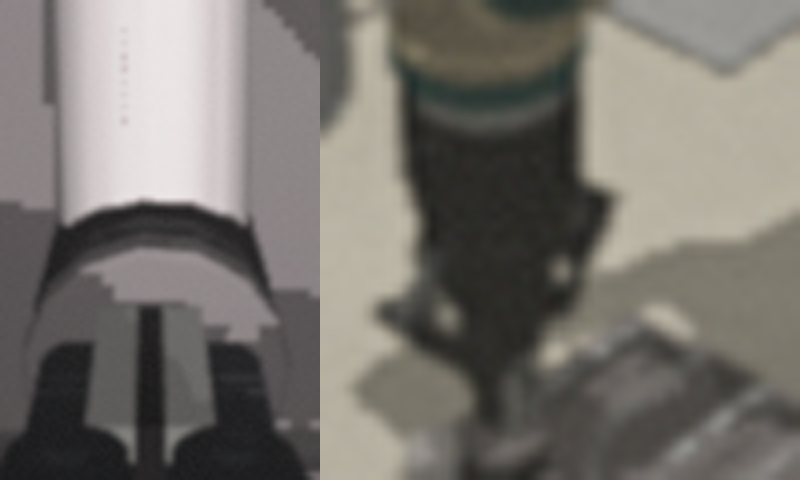

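The plug disc's apparent size puts its top at about z 66, as specified. Both views put the fingertips about 35–40 mm above the reported TCP, so contact should come near TCP z of about 33. Continuing with the force as the guide.

servo_tool([
  [0, 0, 0, 2, 0],
  [0, 0, 0, 4, 0],
  [0, 0, 0, 4, 0],
])

```text
t: 5.58
tcp_pos: [546.7, -142.8, 32.7]
tool_rot: [-3.141, -0.0, 1.567]
force: [-0.0, 0.2, 0.4]
finger_gap: -0.2
grasp_force: 0.0
```

servo_tool([
  [0, 0, 0, 2, 0],
  [0, 0, 0, 4, 0],
  [0, 0, 0, 4, 0],
])

```text
t: 5.95
tcp_pos: [546.9, -142.9, 29.0]
tool_rot: [3.141, 0.0, 1.567]
force: [-0.6, 0.3, 3.1]
finger_gap: 0.3
grasp_force: 1.2
```

Contact. I'll press on until the stop.

servo_tool([
  [0, 0, 0, 2, 0],
  [0, 0, 0, 4, 0],
  [0, 0, 0, 5, 0],
])

```text
t: 6.32
tcp_pos: [547.0, -142.9, 25.3]
tool_rot: [3.141, 0.0, 1.567]
force: [-8.2, 2.9, 16.3]
finger_gap: -0.0
grasp_force: 8.1
```

servo_tool([
  [0, 0, 0, 1, 0],
  [0, 0, 0, 2, 0],
  [0, 0, 0, 2, 0],
])

```text
t: 6.7
tcp_pos: [547.2, -142.9, 25.3]
tool_rot: [3.14, 0.001, 1.567]
force: [-12.7, 3.7, 23.7]
finger_gap: -0.3
grasp_force: 11.8
```

The rear plug has reached its stop: z is stuck at 25.3 while the force rises. Now the front plug, 125 mm further along.

servo_tool([
  [0, 0, 0, -30, 0],
  [0, 0, 0, -35, 0],
  [0, 60, 0, -35, 0],
  [0, 120, 0, -35, 0],
  [0, 125, 0, -30, 0],
  [0, 125, 0, -15, 0],
  [0, 125, 0, -12, 0],
  [0, 125, 0, -10, 0],
])

```text
t: 7.7
tcp_pos: [547.0, -18.8, 31.6]
tool_rot: [-3.14, -0.0, 1.565]
force: [-3.0, 0.1, 3.4]
finger_gap: 0.5
grasp_force: 1.9
```

servo_tool([
  [0, 0, 0, 1, 0],
  [0, 0, 0, 2, 0],
  [0, 0, 0, 2, 0],
])

```text
t: 8.07
tcp_pos: [547.6, -18.3, 30.1]
tool_rot: [3.141, 0.001, 1.566]
force: [-0.4, -1.4, 3.1]
finger_gap: 0.2
grasp_force: 1.2
```

servo_tool([
  [0, 0, 0, 2, 0],
  [0, 0, 0, 3, 0],
  [0, 0, 0, 3, 0],
])

```text
t: 8.45
tcp_pos: [547.6, -17.8, 26.9]
tool_rot: [3.141, 0.0, 1.567]
force: [1.0, -1.5, 2.8]
finger_gap: 0.0
grasp_force: 1.4
```

servo_tool([
  [0, 0, 0, 2, 0],
  [0, 0, 0, 4, 0],
  [0, 0, 0, 4, 0],
])

```text
t: 8.82
tcp_pos: [547.8, -17.9, 25.3]
tool_rot: [3.14, 0.0, 1.567]
force: [-6.8, -0.9, 17.6]
finger_gap: 0.0
grasp_force: 9.0
```

Both plugs stopped at the same height (25.3), with force well above the 4 N slide, so they are home. This also gives me a reference: the tip is about 37.7 above the reported TCP z. Next I'll rise, open and go above the grip plate and lever.

servo_tool([
  [0, 0, 0, -40, 0],
  [0, 0, 0, -65, 0],
  [40, 40, 6, -65, 0],
  [85, 80, 6, -65, 0],
  [85, 108, 6, -65, 0],
  [85, 108, 6, -65, 0],
  [85, 108, 6, -65, 0],
])

```text
t: 9.7
tcp_pos: [553.4, 89.8, 87.3]
tool_rot: [-3.141, 0.0, 1.567]
force: [0.0, -0.8, 0.0]
finger_gap: 84.9
grasp_force: 0.0
```

Run:
```python
from h import *
c=shot('wrist','w5'); s=manip.sense(); print(s['tcp_pos'],s['finger_gap'],s['force'])
for q in((546,120,75),(564,65,88),(633,125,34),(644,201,34),(644,201,43)): print(q,np.round(proj(c,q)))
```

```text
[553.54702676  89.44974635  87.50486213] 85.14489155731734 [-0.01228133  1.23818348  0.86609831]
(546, 120, 75) [306. 172.]
(564, 65, 88) [332. 254.]
(633, 125, 34) [414. 156.]
(644, 201, 34) [437.  55.]
(644, 201, 43) [442.  52.]
```

View pics/w5.png

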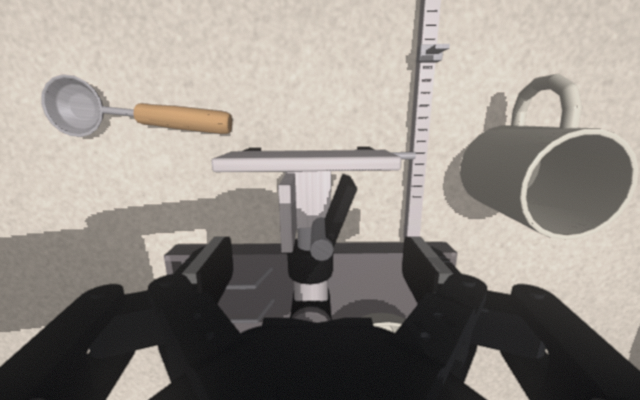

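The wrist view shows the fingers at columns about 230 and 405, straddling the plate (about 289) and the open lever (tip at 350, 180). The crossbar spans columns 213–400 at row 160. The pin tip is at (415, 155) and the fin near (435, 49).

Run:
```python
from h import *
c=load('w5')
print(ray(c,415,155,34),ray(c,438,48,43),ray(c,438,48,34),ray(c,438,51,38),ray(c,290,172,75),ray(c,352,177,87))
im=c['image'][30:66,410:460]; g=cv2.cvtColor(im,cv2.COLOR_RGB2GRAY)
print('\n'.join(' '.join(f'{x:3d}' for x in r[8:42:2]) for r in g[8:34]))
```

```text
[633.7873929  125.98531337  34.        ] [640.68573362 203.71454539  43.        ] [644.15123322 205.62651746  34.        ] [642.82342225 202.76927002  38.        ] [535.18763528 119.91600712  75.        ] [576.29853496 118.75095045  87.        ]
 95  93 173 196 164 165 162 164 170 211 211 207 206 212 208 199 204
 95  91 175 187 130 129 127 129 152 211 211 208 209 211 208 202 204
 94  94 181 206 182 183 182 181 190 213 214 212 209 211 211 206 203
 96  93 183 216 213 215 213 213 215 216 216 216 211 212 213 210 205
 95  95 185 219 217 218 218 218 217 216 216 218 211 212 214 211 206
 94  98 189 214 213 213 214 213 208 208 208 212 205 206 208 205 207
 93 102 182 197 196 197 197 195 170 189 199 199 196 196 196 196 206
 91 110 184 192 190 189 185 167 121 178 193 196 192 192 191 192 207
 88 114 189 194 192 191 171 125  98 184 194 195 193 191 191 192 210
 83 117 190 195 190 183 140  91  95 180 185 187 184 185 182 185 212
 82 120 191 193 187 149 103  82  87 142 143 147 143 142 142 164 212
 81 123 194 194 161 107  83  82  82  96  98  99  97 102 134 184 211
 80 127 196 193 124  86  82  81  80  8
[... 213 characters left out ...]
 182 211 213 212 211
 80 138 186 182 140 135 135 135 154 163 166 185 183 208 213 212 211
 84 137 154 150 135 133 132 136 179 186 185 187 186 208 213 211 208
 82 126 126 122 119 118 119 124 184 189 187 184 190 211 211 210 207
 84 119 116 115 115 115 114 119 181 187 186 182 191 212 212 208 206
 87 118 115 115 115 114 114 122 181 185 184 180 193 213 212 209 209
 86 117 114 112 109 110 109 115 163 165 162 164 194 211 211 211 211
 81 100  99  98  96  97  96  95 120 120 123 153 200 211 214 212 212
 79  88  93  93  92  91  91  91  96  96 129 185 207 209 214 214 213
 84 108 134 137 134 136 135 137 138 140 181 210 209 209 213 215 214
 89 151 194 194 194 193 194 192 193 187 206 215 209 210 213 214 213
```

servo_tool([
  [85, 0, 0, 25, 0],
  [85, 0, 0, 50, 0],
  [85, 0, 0, 70, 0],
  [85, 0, 0, 82, 0],
  [85, 0, 0, 82, 0],
])

```text
t: 10.38
tcp_pos: [553.3, 89.5, 5.2]
tool_rot: [-3.14, 0.0, 1.566]
force: [-0.1, 0.4, 0.2]
finger_gap: 85.3
grasp_force: 0.0
```

Down and straddling, with no contact. Now I'll draw the leg out by pushing the crossbar.

servo_tool([
  [85, 10, 0, 0, 0],
  [85, 20, 0, 0, 0],
  [85, 30, 0, 0, 0],
  [85, 40, 0, 0, 0],
  [85, 50, 0, 0, 0],
  [85, 60, 0, 0, 0],
  [85, 70, 0, 0, 0],
  [85, 80, 0, 0, 0],
])

```text
t: 11.38
tcp_pos: [553.8, 170.7, 5.7]
tool_rot: [-3.141, 0.0, 1.567]
force: [-1.7, -4.5, 2.7]
finger_gap: 85.2
grasp_force: 2.4
```

Run:
```python
from h import *
c=shot('wrist','w6'); s=manip.sense(); print(s['tcp_pos'],s['finger_gap'],s['force'])
a=np.int32(proj(c,(640,200,38))); print(a)
im=c['image'][max(a[1]-60,0):a[1]+60,a[0]-80:a[0]+80,::-1]
print(max(a[1]-60,0),a[0]-80)
cv2.imwrite('pics/m6.png',cv2.resize(im,None,fx=5,fy=5,interpolation=cv2.INTER_CUBIC))
```

```text
[553.831      171.91220803   5.76586226] 84.77193174308749 [-1.15047001 -0.96965834  1.82435961]
[477 188]
128 397
```

View pics/m6.png

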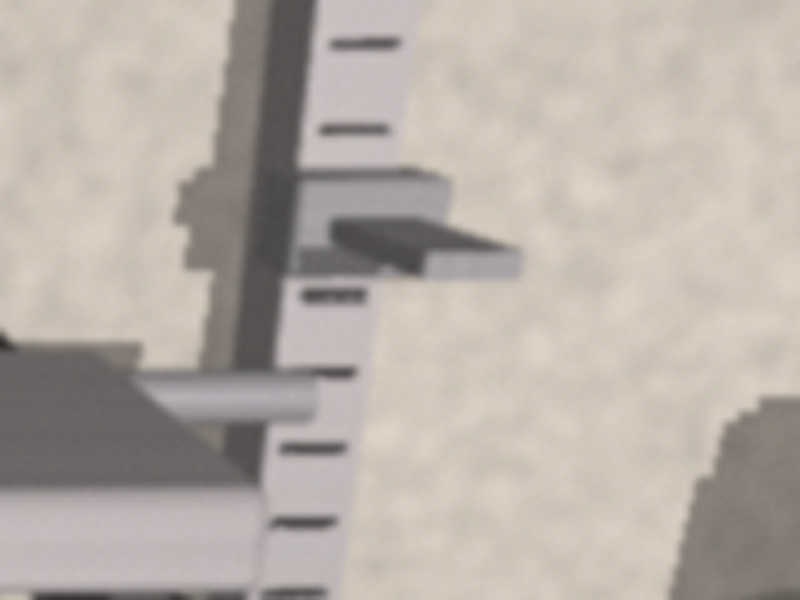

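The crop shows the pin tip centred at (318, 400), full-frame (460.6, 208). The fin's lit top face is at (472, 264), full-frame (491.4, 180.8). The leg is still short of the mark.

Run:
```python
from h import *
c=load('w6')
p=ray(c,460.6,207.5,34);f=ray(c,491.2,180.4,43);print(p,f,f[1]-p[1])
```

```text
[634.42032835 187.93319295  34.        ] [643.5309746  205.35578648  43.        ] 17.422593526459536
```

servo_tool([
  [85, 6, 0, 0, 0],
  [85, 12, 0, 0, 0],
  [85, 17, 0, 0, 0],
  [85, 17, 0, 0, 0],
])

```text
t: 11.92
tcp_pos: [553.9, 187.6, 5.7]
tool_rot: [-3.141, -0.0, 1.567]
force: [-1.4, -3.1, 0.9]
finger_gap: 84.7
grasp_force: 1.5
```

```bash
cat > meas.py <<'E'
from h import *
import sys
c=shot('wrist',sys.argv[1]); s=manip.sense(); print(s['t'],s['tcp_pos'],s['finger_gap'],s['grasp_force'],s['force'])
g=cv2.cvtColor(c['image'],cv2.COLOR_RGB2GRAY).astype(int)
# fin top: bright strip (columns at x~643.5), pin: strip just inside tip
for nm,X,z in(('fin',644.5,43),('pin',630,34)):
    for dx in (-1.5,0,1.5):
        ys=np.arange(190,222,0.5)
        print(nm,X+dx,' '.join(f'{y:.0f}:{cv2.remap(g.astype(np.float32),np.float32([[proj(c,(X+dx,y,z))[0]]]),np.float32([[proj(c,(X+dx,y,z))[1]]]),1)[0,0]:.0f}' for y in ys[::2]))
a=np.int32(proj(c,(640,205,38)))
im=c['image'][max(a[1]-40,0):a[1]+40,a[0]-60:a[0]+60,::-1]; print(max(a[1]-40,0),a[0]-60)
cv2.imwrite(f'pics/z{sys.argv[1]}.png',cv2.resize(im,None,fx=5,fy=5,interpolation=cv2.INTER_CUBIC))
E
python3 meas.py w7
```

```text
11.975 [553.90710344 187.38732153   5.6775917 ] 84.89800067198728 1.5310700610280037 [-1.09493037 -3.56195849  0.68080863]
fin 643.0 190:203 191:204 192:203 193:201 194:200 195:197 196:195 197:197 198:198 199:197 200:196 201:197 202:202 203:202 204:174 205:164 206:156 207:110 208:89 209:119 210:189 211:204 212:202 213:201 214:201 215:200 216:196 217:193 218:195 219:198 220:199 221:200
fin 644.5 190:196 191:200 192:204 193:205 194:202 195:201 196:200 197:200 198:200 199:200 200:195 201:196 202:201 203:204 204:174 205:162 206:156 207:109 208:100 209:178 210:204 211:203 212:201 213:201 214:202 215:199 216:196 217:195 218:195 219:198 220:200 221:202
fin 646.0 190:196 191:198 192:203 193:206 194:208 195:206 196:203 197:200 198:202 199:203 200:197 201:197 202:202 203:201 204:173 205:162 206:155 207:112 208:154 209:201 210:204 211:202 212:201 213:200 214:200 215:199 216:200 217:200 218:199 219:203 220:206 221:204
pin 628.5 190:185 191:181 192:176 193:165 194:145 195:118 196:112 197:117 198:120 199:118 200:116 201:115 202:115 203:140 204:159 205:172 206:164 207:142 208:110 209:83 210:83 211:84 212:86 213:85 214:82 215:86 216:115 217:126 218:128 219:131 220:126 221:126
pin 630 190:175 191:175 192:171 193:169 194:179 195:187 196:189 197:189 198:190 199:188 200:189 201:186 202:152 203:142 204:158 205:172 206:164 207:142 208:123 209:141 210:153 211:152 212:151 213:148 214:118 215:95 216:173 217:192 218:191 219:189 220:179 221:190
pin 631.5 190:188 191:180 192:126 193:100 194:165 195:188 196:189 197:188 198:188 199:190 200:184 201:128 202:88 203:137 204:159 205:171 206:164 207:143 208:123 209:147 210:162 211:160 212:159 213:156 214:120 215:95 216:173 217:191 218:190 219:162 220:111 221:179
169 414
```

The pin centre (205.1) and fin centre (205.1) line up. Now I'll recentre on the grip (x 546) and close gradually, holding y.

servo_tool([
  [85, 0, -4, 0, 0],
  [80, 0, -7.5, 0, 0],
  [70, 0, -7.5, 0, 0],
  [60, 0, -7.5, 0, 0],
  [54, 0, -7.5, 0, 0],
  [48, 0, -7.5, 0, 0],
], squeeze=40)

```text
t: 12.72
tcp_pos: [547.3, 187.2, 6.5]
tool_rot: [3.14, -0.0, 1.567]
force: [2.0, -3.3, 4.4]
finger_gap: 48.6
grasp_force: 3.6
```

servo_tool([
  [44, 0, 0, 0, 0],
  [40, 0, 0, 0, 0],
  [36, 0, 0, 0, 0],
  [30, 0, 0, 0, 0],
  [30, 0, 0, 0, 0],
  [30, 0, 0, 0, 0],
])

```text
t: 13.48
tcp_pos: [545.0, 187.4, 6.3]
tool_rot: [-3.138, 0.001, 1.568]
force: [-9.4, -3.6, 11.3]
finger_gap: 35.2
grasp_force: 41.9
```

```bash
python3 meas.py w8
```

```text
13.525 [545.03964526 187.33667948   6.24570061] 35.05405676475919 41.91019686986692 [-10.14901324  -4.05494487  11.99009808]
fin 643.0 190:199 191:203 192:208 193:208 194:206 195:204 196:204 197:203 198:205 199:203 200:199 201:198 202:205 203:203 204:179 205:167 206:161 207:109 208:90 209:130 210:203 211:205 212:204 213:205 214:205 215:202 216:200 217:200 218:198 219:202 220:204 221:204
fin 644.5 190:200 191:201 192:205 193:209 194:210 195:209 196:205 197:203 198:204 199:204 200:201 201:202 202:204 203:200 204:175 205:165 206:158 207:107 208:111 209:185 210:209 211:203 212:203 213:203 214:203 215:202 216:205 217:206 218:203 219:208 220:211 221:208
fin 646.0 190:201 191:200 192:201 193:205 194:208 195:207 196:202 197:202 198:202 199:203 200:202 201:200 202:200 203:195 204:176 205:164 206:157 207:114 208:163 209:200 210:201 211:200 212:200 213:203 214:203 215:206 216:209 217:211 218:207 219:204 220:208 221:209
pin 628.5 190:189 191:186 192:177 193:162 194:130 195:108 196:137 197:170 198:179 199:181 200:176 201:171 202:146 203:151 204:167 205:173 206:159 207:133 208:105 209:110 210:114 211:112 212:112 213:112 214:98 215:109 216:172 217:185 218:183 219:184 220:188 221:184
pin 630 190:188 191:185 192:178 193:162 194:133 195:148 196:187 197:191 198:192 199:193 200:185 201:151 202:119 203:147 204:166 205:173 206:158 207:133 208:128 209:159 210:163 211:161 212:161 213:159 214:120 215:108 216:169 217:193 218:193 219:179 220:138 221:187
pin 631.5 190:186 191:183 192:173 193:156 194:154 195:185 196:192 197:192 198:191 199:192 200:176 201:114 202:107 203:145 204:166 205:172 206:159 207:133 208:130 209:159 210:163 211:162 212:162 213:159 214:123 215:106 216:166 217:193 218:194 219:171 220:115 221:186
169 430
```

It's closed: the gap is about 35 and the grip 42 N. The leg is about 0.3 mm short, so I'll nudge it, relax the side load and firm up the squeeze slightly.

servo_tool([
  [30, 0.2, -0.5, 0, 0],
  [30, 0.4, -1, 0, 0],
  [30, 0.4, -1, 0, 0],
  [30, 0.4, -1, 0, 0],
], squeeze=55)

```text
t: 14.02
tcp_pos: [545.0, 187.8, 6.4]
tool_rot: [-3.141, 0.0, 1.568]
force: [-5.9, -4.7, 9.9]
finger_gap: 34.3
grasp_force: 56.2
```

```bash
python3 meas.py w9 | grep -v '^fin 64[36]\|pin 628'
python3 - <<'E'
from h import *
c=load('w9'); a=c['image'][140:300,220:420,::-1]; b=cv2.imread('pics/zw9.png'); a=cv2.resize(a,(400,320),interpolation=cv2.INTER_CUBIC); b=cv2.resize(b,(400,267))
cv2.imwrite('pics/fin.png',np.vstack([a,b]))
E
```

```text
14.075 [544.99809131 187.74811613   6.4197223 ] 34.73585127226834 56.2338076159358 [-6.06455018 -4.1867128   8.80158112]
fin 644.5 190:199 191:201 192:204 193:209 194:210 195:207 196:205 197:203 198:204 199:203 200:201 201:201 202:204 203:202 204:173 205:164 206:156 207:109 208:106 209:189 210:206 211:205 212:203 213:203 214:202 215:202 216:203 217:206 218:204 219:206 220:211 221:207
pin 630 190:188 191:186 192:181 193:171 194:145 195:123 196:172 197:192 198:192 199:191 200:189 201:164 202:119 203:142 204:163 205:173 206:165 207:142 208:125 209:154 210:163 211:161 212:161 213:157 214:121 215:96 216:175 217:194 218:193 219:174 220:131 221:182
pin 631.5 190:187 191:185 192:179 193:168 194:154 195:175 196:190 197:191 198:192 199:192 200:183 201:126 202:96 203:141 204:161 205:172 206:165 207:143 208:128 209:153 210:163 211:162 212:162 213:158 214:121 215:97 216:175 217:193 218:192 219:163 220:111 221:179
169 430
```

View pics/fin.png

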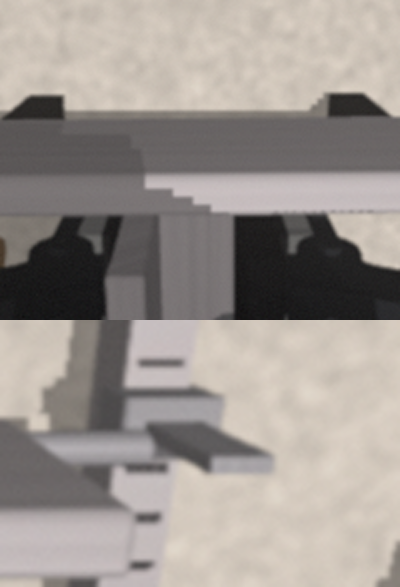

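The pin runs straight into the fin. The black paddle lies parallel to the plate and both are held between the fingers. Handing in.

```bash
python3 -c "
from plant import manip
print(manip.finish_job())"
```

```text
the job is handed in; nothing more can be done
None
```

The job is handed in, at about 14 s: both plugs are pressed home, the pointer lines up with the mark fin as closely as the wrist camera resolves, and the lever is squeezed closed against the grip plate and still held at about 56 N.

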